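# Rock a stuck locating pin out of its nest block

### The job

The square steel locating pin is stuck in the nest block bolted to the bench: two stiff hidden retainers bite into it, so it cannot be pulled straight out. Grip the pin, rock it from side to side along the long direction of its slot until both retainers have been pushed back and it comes free, then draw it up and finish while still holding it still and upright, directly over the slot, its foot just clear of the block's cover (by about two centimetres). Leave the other things on the bench where they are.

Things in the scene. Friction and masses are not known exactly. Their poses are not given: they have to be found in the camera images.
- nest_block: low grey block with a bare aluminium cover on a dark flange, fixed to the bench: 84 (x) x 180 (y) mm over the flange, 60 x 150 mm over the cover, cover top 62 mm above the bench. Origin under its centre on the bench, z up, y along its length. The pin stands on an inner floor 8 mm above the bench. Bolt heads 5 mm high stand on the cover's corners.
- slot (a point): centre of the open slot in the cover, at the height of its top face; axes as the block's. The slot is 52 mm along y and 28 mm along x. Walls below leave the pin 1 mm each side along x, so it can lean only along the block's y, about its foot.
- locating_pin: plain steel pin, 24 mm (x) by 22 mm (y), 115 mm tall, 0.4 kg, upright in the slot, 61 mm of it above the cover. Origin at the centre of the foot's underside, z up the pin, axes as the block's at the start. The foot (8 mm flat, then rounded 7 mm) lets it rock along y. Leaning 0.2 rad to one side (some 3 to 6 N at its top) drives that side's retainer nearly fully back.
- retainer_left (a joint): slide 7 mm thick, hidden under the cover on the block's +y side; 0 = in, biting 4.5 mm into a groove 33 to 48 mm above the pin's foot; grows to 0.007 m as the pin, leaning to +y, pushes it out. Stiff (6 N), stays where it is left. The upright pin comes out when both retainers read over about 0.005. Starts at 0 to 0.0008.
- retainer_right (a joint): the same on the block's -y side: grows to 0.007 as the pin leans to -y and pushes it outward
- near_bearing_1: the larger ball bearing, steel ring 62 mm across and 19 mm high, lying flat near the nest block; a bystander; origin under its centre
- near_tape_measure: tape measure in its case, 62 x 78 x 34 mm, near the nest block; a bystander; origin under its centre
- near_nut_2: large rusty hexagon nut, 36 x 41 x 19 mm, lying near the nest block; a bystander; origin under its centre
- near_bolt_m16: hexagon bolt, 27 x 66 x 24 mm, lying near the nest block; a bystander; origin under its centre
Things that resemble listed ones, but are neither listed nor needed, are in the scene too. Several things look just like the nest_block: the one meant starts nearest to the robot's base. What is shaped like the locating_pin but yellow is not meant.

How it is judged:
On the way:
1. rocked both ways: both retainers pushed back by more than 1.5 mm (value of joint each of retainer_left, retainer_right above 0.0015 m), for 0.1 s.
At the end, for the whole second after the job is handed in: Both retainers are pushed back by more than 1.5 mm; the pin is held in the fingers, at rest (under 0.03 m/s), within 0.2 rad of upright, its foot 4 to 50 mm above the cover and within 35 mm of the slot's centre seen from above, touching the block nowhere (all of step 1 and z of locating_pin in the frame of slot between 0.004 and 0.05 m and horizontal distance between locating_pin and slot below 0.035 m and angle between locating_pin's own z axis and vertical below 0.2 rad and contact force between the fingers and locating_pin above 2 N and contact force between locating_pin and nest_block below 0.1 N and linear speed of locating_pin below 0.03 m/s); the arm keeps its last pose, push and grip.
It fails at once if a bystander next to the block (bearing, tape measure, nut or bolt) is moved by more than 30 mm (distance of any of near_bearing_1, near_tape_measure, near_nut_2, near_bolt_m16 from where it was at the start of the episode above 0.03 m).
It also fails if it takes over 48 s, if anything falls off the work surface, if the arm or the gripper's body presses on something with over 40 N, if the wrist force passes 120 N, or if a joint passes its speed limit or range.

### The arm

A 6-joint arm with a two-finger parallel gripper is mounted at the origin on a cart in front of the work surface, level with it; the furniture and walls round the work are solid. World frame = base frame: x ahead of the robot, y to its left, z up, the work surface at z = 0. Lengths are in m, angles in rad, forces in N, time in s.
With the tool pointing down it reaches from about 0.375 to 0.9 m from the base axis. Payload 3.1 kg.
Tool frame: the origin (TCP) lies between the finger pads; the fingertips stand 22 mm ahead of it and the grasp point (between the pads) lies 3 mm ahead of it; z points along the fingers, y is the line along which they close (so a half turn about z gives the same grasp; the last joint's range is limited). The gripper opens to 87 mm and grips with 3 to 60 N. Pads are 19 mm wide; open, the fingers measure 117 mm over their backs; the gripper's body (75 mm by 190 mm) begins 51 mm behind the grasp point.
Start: joints at [-1.284, 0.527, 1.433, -0, 1.181, -0.178], TCP at [0.281, -0.558, 0.245] pointing down, gripper open.
Joint ranges: [-3.08, 3.08], [-0.75, 2.2], [0.22, 2.44], [-1.43, 4.57], [0, 2.65], [-2.85, 2.85]. Speed limits (rad/s): [2.79, 2.79, 3.14, 3.14, 3.14, 3.14].

### API

Orientations are given as a unit quaternion [x, y, z, w].
In Python, from rig import robot gives the robot as it stands.
- The arm moves only by the tool move_arm, never from a script. Its argument "series" is text: rows parted by semicolons, each of 6 numbers parted by spaces: the shift along the tool's x, y, z in mm, then the turn, a rotation vector about the tool's x, y, z in degrees. In form: dx dy dz ax ay az; .... A call has 1 to 8 rows; each row is the pose to reach, as a shift and turn from the pose commanded when the call began, along the tool's axes at that moment; what a row does not reach only later rows make up. A row lasts 1/12 s, in which the tool goes at most 41.7 mm and 7.16 degrees, less where a joint would pass 70% of its speed; a pose out of reach is approached as far as the arm can. A call with a gripper value outside its range is refused whole. "jaw" is the opening, from 0 (shut) to 1 (fully open), set as the call begins (left out, the last holds). The fingers move at their own pace and stop on an object; "newtons" is the grip in N (left out, the last holds). Time passes only in rows, so rows that repeat a pose let the fingers close. It gives the time, the measured TCP pose, the force, the opening and the grip force at its end, in the units of the state.
- robot.get_obs(): the state, without advancing time (a new reading comes with each control period).
- robot.camera(name): name is "side" or "top"; returns a dict with "img" (384x512x3 uint8, red, green, blue), "mtx" (3x3 intrinsics, pixels), "distortion" ([k1, k2, p1, p2, k3] as OpenCV has them; the pictures are not rectified), "world_to_cam" (4x4, takes a point from world to camera coordinates). Camera axes: x right, y down, z forward; pixel columns grow to the right and rows downward; lengths in m; the calibration is good to about 2 mm. A picture is of the moment at which its call begins. There is no depth.
- robot.hand_in(): hands the job in; it is judged then, once.
Trained networks look in a picture, given as the dict that the camera call returned (one of the last four; its "shot" number tells which), for a name from the list of things; names that differ only in an ending like _2 or _b are one class to them, and where a whole thing is asked for, a point or a joint stands for the part that bears it (a point fixed in the world has none). Each returns a list of dicts, best first, with "p" (0 to 1); they miss things now and then, are a little off and sometimes report something else, mostly with a low value. They report only what shows in the picture. A call takes as long as a camera call. They do not tell look-alikes from the thing itself.
- robot.search_frame(picture, thing): "xyz" ([x, y, z] in m, in world coordinates, good to about 4 mm: the middle of the surface that is visible of it).
- robot.tip_of(picture, thing): "xyz" ([x, y, z] in m, in world coordinates, good to about 4 mm: a listed point, or the origin of a listed thing).
The state is a dict: "time": time; "q": joint angles; "joint_velocities": joint speeds; "joint_torque": joint torques, N m; "position": TCP position; "tool_rot": TCP orientation; "ft_force": force on the tool from outside, world axes, zero at the start; "moment": the same for the moment, N m; "grip_width": finger opening in m; "grip_force": force on a finger pad.
Only numpy, scipy, OpenCV 4.12 (cv2) and the standard library are available. Lean on these libraries where they do the work, as an engineer would, in place of code of your own. Each camera call takes 0.05 s, during which the arm holds its last target. There are 200 camera calls.

## Working session

There is one attempt and no reset: what is moved stays moved. The work goes in short steps, Python scripts to look and compute and a tool call to move; the robot and the scene stay as the last step left them, time stands still between calls to the robot, and variables do not carry over. Pictures are saved under pics/ and viewed, at most 10 in all, crops included, and the job is handed in when it is done.

Besides the shell and the picture viewer there is one more tool, called after "Emit:" as name(argument=value, ...), one argument or row to a line, values as JSON. move_arm: Moves the arm, as the interface text tells. Its arguments: {"type":"object","properties":{"series":{"type":"string"},"jaw":{"type":"number"},"newtons":{"type":"number"}},"required":["series"]}

```bash
mkdir -p pics
python3 - <<'E'
from rig import robot
import cv2,numpy as np
o=robot.get_obs();print(o['time'],o['position'],o['tool_rot'],o['grip_width'])
ims=[]
for n in ("top","side"):
    p=robot.camera(n);cv2.imwrite(f"pics/{n}0.png",cv2.cvtColor(p['img'],cv2.COLOR_RGB2BGR))
    for t in ("nest_block","slot","locating_pin"):
        for f in (robot.tip_of,):
            print(n,t,[(np.round(d['xyz'],3).tolist(),round(d['p'],2)) for d in f(p,t)])
    print(np.round(p['world_to_cam'],2).tolist())
E
```

```text
0.0 [ 0.28054543 -0.55774458  0.24357945] [ 9.73000857e-01  2.30799023e-01 -5.11751973e-05 -1.06769710e-03] 0.08694260528240155
top nest_block [([0.477, -0.374, 0.0], 0.89), ([0.51, -0.109, -0.0], 0.72), ([0.621, 0.126, 0.004], 0.6), ([0.616, -0.109, -0.003], 0.33)]
top slot [([0.515, -0.114, 0.057], 0.86), ([0.473, -0.374, 0.061], 0.82), ([0.615, 0.127, 0.061], 0.74), ([0.508, -0.109, 0.008], 0.21)]
top locating_pin [([0.68, -0.19, -0.001], 0.68), ([0.511, -0.106, 0.007], 0.46)]
[[-0.01, -1.0, -0.02, -0.08], [-0.99, 0.01, -0.13, 0.55], [0.13, 0.02, -0.99, 0.91], [0.0, 0.0, 0.0, 1.0]]
side nest_block [([0.619, 0.129, -0.001], 0.64)]
side slot [([0.619, 0.131, 0.06], 0.96)]
side locating_pin [([0.68, -0.196, 0.0], 0.9)]
[[1.0, 0.0, -0.02, -0.55], [-0.02, -0.39, -0.92, 0.04], [-0.01, 0.92, -0.39, 1.05], [0.0, 0.0, 0.0, 1.0]]
```

View pics/top0.png

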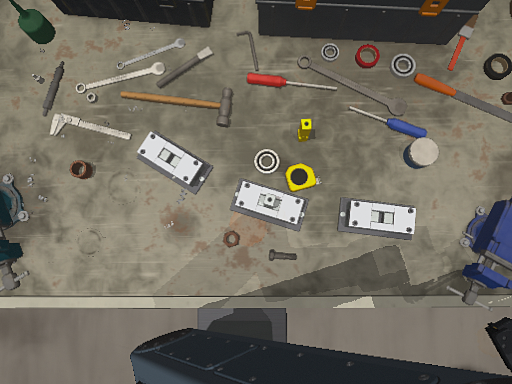

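View pics/side0.png

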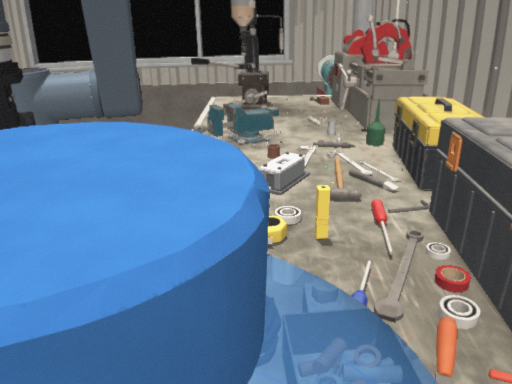

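The top view shows three blocks. The middle one, at about (270,203), is nearest the base and holds the steel pin. The yellow pin at (305,130) is the decoy. Next I'll measure the block's centre and yaw from its bright cover.

```bash
cat > h.py <<'E'
import numpy as np,cv2
from rig import robot
from scipy.spatial.transform import Rotation as R
def ray(p,uv,z):
    uv=np.asarray(uv,float).reshape(-1,1,2)
    n=cv2.undistortPoints(uv,np.array(p['mtx']),np.array(p['distortion'])).reshape(-1,2)
    W=np.array(p['world_to_cam']);Rm=W[:3,:3];c=-Rm.T@W[:3,3]
    d=np.c_[n,np.ones(len(n))]@Rm
    return c+d*((z-c[2])/d[:,2])[:,None]
def proj(p,X):
    W=np.array(p['world_to_cam'])
    return cv2.projectPoints(np.asarray(X,float).reshape(-1,3),cv2.Rodrigues(W[:3,:3])[0],W[:3,3],np.array(p['mtx']),np.array(p['distortion']))[0].reshape(-1,2)
E
python3 - <<'E'
from h import *
p=robot.camera("top");im=p['img']
g=im.min(2);m=((g>170)*255).astype(np.uint8)
m2=np.zeros_like(m);m2[170:235,225:312]=m[170:235,225:312]
m2=cv2.morphologyEx(m2,cv2.MORPH_OPEN,np.ones((2,2)))
n,l,s,c=cv2.connectedComponentsWithStats(m2);k=1+s[1:,4].argmax();print(s[k])
ys,xs=np.where(l==k);w=ray(p,np.c_[xs,ys],0.062)[:,:2]
(cx,cy),sz,a=cv2.minAreaRect((w*1000).astype(np.float32));print(cx,cy,sz,a)
print([(np.round(d['xyz'],3).tolist(),round(d['p'],2)) for d in robot.search_frame(p,"locating_pin")])
B=cv2.boxPoints(((cx,cy),sz,a))/1000
big=cv2.resize(im[165:245,215:325],None,fx=7,fy=7,interpolation=cv2.INTER_CUBIC)
def dr(X,col):
    q=(proj(p,X)-[215,165]+.5)*7;cv2.polylines(big,[q.astype(int)],True,col,1)
dr(np.c_[B,np.full(4,.062)],(255,0,0))
cv2.imwrite("pics/crop1.png",big[...,::-1])
for t in ("near_bearing_1","near_tape_measure","near_nut_2","near_bolt_m16"):
    print(t,[(np.round(d['xyz'],3).tolist(),round(d['p'],2)) for d in robot.tip_of(p,t)][:3])
E
```

```text
[ 236  182   68   43 1356]
510.7413330078125 -108.61962890625 (156.77586364746094, 59.85311508178711) 72.30179595947266
[([0.671, -0.191, 0.096], 0.72), ([0.509, -0.107, 0.122], 0.5)]
near_bearing_1 [([0.616, -0.109, -0.002], 0.89), ([0.426, -0.015, -0.0], 0.53)]
near_tape_measure [([0.582, -0.193, -0.001], 0.94)]
near_nut_2 [([0.426, -0.02, 0.001], 0.6)]
near_bolt_m16 [([0.38, -0.14, 0.003], 0.78), ([0.51, -0.11, 0.002], 0.34)]
```

View pics/crop1.png

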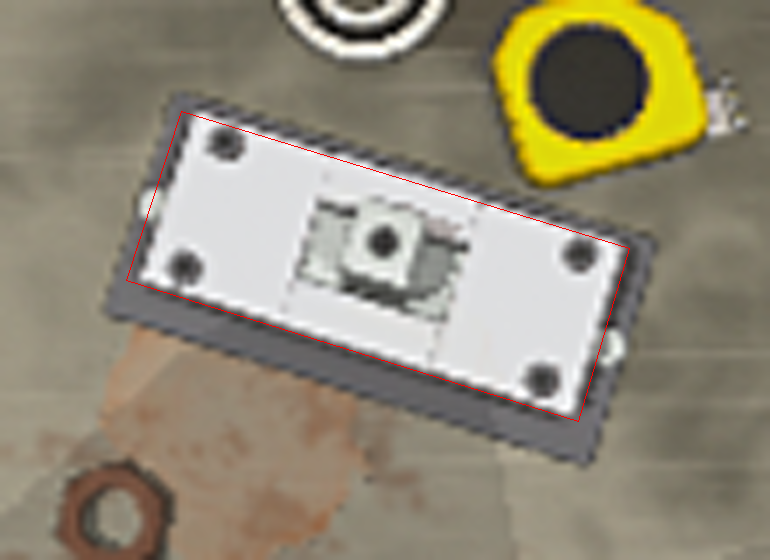

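```bash
cat >> h.py <<'E'
YAW=np.deg2rad(72.3-90)
C=np.array([.5107,-.1086])
bx=np.array([np.cos(YAW),np.sin(YAW),0]);by=np.array([-np.sin(YAW),np.cos(YAW),0])
def tgt(pos,lean=0,flip=-1):
    # tool z down, tool y = flip*by ; lean>0 tilts pin top to +by
    y=flip*by;z=np.array([0,0,-1.]);x=np.cross(y,z)
    M=R.from_rotvec(-bx*lean)*R.from_matrix(np.c_[x,y,z])
    o=robot.get_obs();T=R.from_quat(o['tool_rot'])
    d=T.inv().apply(np.array(pos)-o['position'])*1000
    r=np.rad2deg((T.inv()*M).as_rotvec())
    print(np.round(d,1),np.round(r,1))
E
python3 -c "
from h import *
tgt([.511,-.108,.2])"
```

```text
[ 408.  -299.    44.6] [ 0.  -0.  44.4]
```

Emit:
move_arm(
  series="31 -23 0 0 0 4; 62 -46 0 0 0 8; 93 -69 0 0 0 12; 124 -92 0 0 0 16; 155 -115 0 0 0 20; 186 -138 0 0 0 24; 217 -161 0 0 0 28; 248 -184 0 0 0 32",
  jaw=1,
  newtons=40,
)

```text
time: 1.37
position: [0.4202, -0.281, 0.2448]
tool_rot: [0.999, -0.048, 0.0, 0.0]
ft_force: [0.2, -0.2, -0.3]
grip_width: 0.0873
grip_force: 0.0
```

```bash
python3 -c "
from h import *
tgt([.511,-.108,.2])"
```

```text
[  73.6 -180.9   44.8] [ 0.  -0.  12.2]
```

Emit:
move_arm(
  series="14 -34 5 0 0 3; 28 -68 10 0 0 6; 42 -102 20 0 0 9; 56 -136 30 0 0 12; 70 -170 40 0 0 12.2; 73.6 -181 45 0 0 12.2; 73.6 -181 45 0 0 12.2; 73.6 -181 45 0 0 12.2",
)

```text
time: 2.03
position: [0.5096, -0.109, 0.1994]
tool_rot: [0.989, -0.151, -0.0, 0.0]
ft_force: [0.1, -0.4, -0.7]
grip_width: 0.0872
grip_force: 0.0
```

```bash
python3 -c "
from h import *
tgt([.511,-.108,.2])
for n in ('top','side'):
    p=robot.camera(n);print([(np.round(d['xyz'],3).tolist(),round(d['p'],2)) for d in robot.search_frame(p,'locating_pin')])
    cv2.imwrite('pics/%s2.png'%n,p['img'][...,::-1])
    print(proj(p,[.511,-.108,.1]))
tgt([.511,-.108,.1])
"
```

```text
[ 1.  -1.4 -0.6] [0.  0.  0.3]
[([0.674, -0.19, 0.095], 0.48)]
[[268.28864935 200.5512313 ]]
[([0.68, -0.208, 0.066], 0.67)]
[[240.32311846 179.91444894]]
[  0.3  -3.1 100.1] [ 0.  -0.1  0.1]
```

View pics/side2.png

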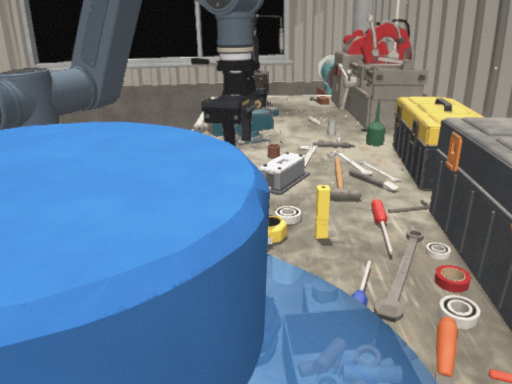

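View pics/top2.png

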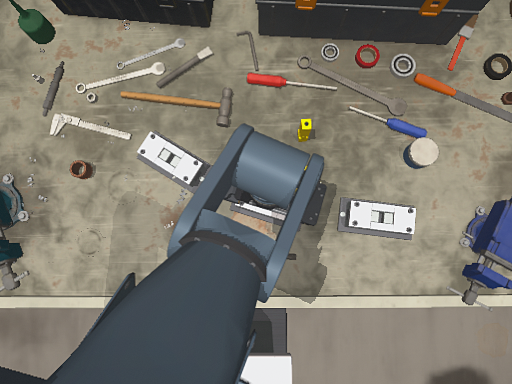

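The arm hides the pin in both views: in the side view the gripper is over the hidden block at about (235,120), and in the top view it covers the block at (270,200). My earlier measurement and the network agree, so I'll descend on that.

Emit:
move_arm(
  series="0 -1 25 0 0 0; 0 -2 50 0 0 0; 0 -2 70 0 0 0; 0 -2 85 0 0 0; 0 -2 95 0 0 0; 0 -2 100 0 0 0; 0 -2 100 0 0 0; 0 -2 100 0 0 0",
)

```text
time: 2.9
position: [0.5106, -0.1079, 0.1]
tool_rot: [0.988, -0.153, 0.0, 0.0]
ft_force: [-0.5, -0.0, -0.3]
grip_width: 0.0875
grip_force: 0.0
```

Emit:
move_arm(
  series="0 0 0 0 0 0; 0 0 0 0 0 0; 0 0 0 0 0 0; 0 0 0 0 0 0; 0 0 0 0 0 0; 0 0 0 0 0 0; 0 0 0 0 0 0; 0 0 0 0 0 0",
  jaw=0,
  newtons=40,
)

```text
time: 3.57
position: [0.5103, -0.1073, 0.0996]
tool_rot: [0.988, -0.152, 0.0, 0.0]
ft_force: [-0.8, 0.3, 0.1]
grip_width: 0.0417
grip_force: 0.0
```

Emit:
move_arm(
  series="0 0 0 0 0 0; 0 0 0 0 0 0; 0 0 0 0 0 0; 0 0 0 0 0 0; 0 0 0 0 0 0; 0 0 0 0 0 0; 0 0 0 0 0 0; 0 0 0 0 0 0",
)

```text
time: 4.23
position: [0.5102, -0.1079, 0.0995]
tool_rot: [0.988, -0.152, 0.0, 0.001]
ft_force: [-1.5, -4.9, -0.1]
grip_width: 0.0216
grip_force: 39.9
```

```bash
python3 -c "
from h import *
o=robot.get_obs();print(o['ft_force']@bx,o['ft_force']@by,o['moment'],o['grip_width'])
# rock: pivot at foot centre z=.008
p=o['position'];
for a in (.1,.2,.25,-.1,-.2,-.25):
    f=np.array([.5107,-.1075,.008]);h=.092
    tgt(f+h*(np.sin(a)*by+np.cos(a)*np.array([0,0,1])),a)
"
```

```text
0.07209642534648686 -5.092110384633894 [-1.0665144   0.33689744  0.00277456] 0.021624575509880808
[ 0.3 -9.7 -0. ] [-5.7 -0.   0.2]
[  0.4 -18.8   1.3] [-11.4  -0.    0.2]
[  0.4 -23.3   2.4] [-14.3  -0.    0.2]
[ 0.3  8.6 -0. ] [5.8 0.  0.2]
[ 0.2 17.7  1.4] [11.5  0.   0.2]
[ 0.2 22.2  2.4] [14.4  0.   0.2]
```

The pin is gripped, with the jaws at 21.6 mm. Now I'll rock it towards +y (tool −y), pivoting about the foot.

Emit:
move_arm(
  series="0 -3 0 -2 0 0; 0 -6 0 -4 0 0; 0 -9 0 -6 0 0; 0 -12 0.3 -7.5 0 0; 0 -15 0.6 -9.2 0 0; 0 -18.5 0.9 -11.4 0 0; 0 -20 1.1 -12.5 0 0; 0 -20 1.1 -12.5 0 0",
)

```text
time: 4.9
position: [0.5155, -0.0916, 0.0993]
tool_rot: [0.982, -0.148, -0.018, 0.112]
ft_force: [-4.4, -17.1, 1.9]
grip_width: 0.0216
grip_force: 39.9
```

Emit:
move_arm(
  series="0 3 0 2 0 0; 0 6 0 4 0 0; 0 10 -0.5 6.2 0 0; 0 14 -0.9 8.7 0 0; 0 20 -1.1 12.5 0 0; 0 20 -1.1 12.5 0 0; 0 20 -1.1 12.5 0 0",
)

```text
time: 5.48
position: [0.5099, -0.1068, 0.1034]
tool_rot: [0.988, -0.154, -0.001, -0.0]
ft_force: [-1.2, -1.6, -4.2]
grip_width: 0.0216
grip_force: 39.9
```

Emit:
move_arm(
  series="0 3 0 2 0 0; 0 6 0 4 0 0; 0 9 0 6 0 0; 0 12 0.3 7.5 0 0; 0 15 0.6 9.2 0 0; 0 18.5 0.9 11.4 0 0; 0 20 1.1 12.5 0 0; 0 20 1.1 12.5 0 0",
)

```text
time: 6.15
position: [0.5049, -0.1234, 0.1029]
tool_rot: [0.982, -0.152, 0.016, -0.11]
ft_force: [2.4, 4.7, -0.4]
grip_width: 0.022
grip_force: 40.0
```

Emit:
move_arm(
  series="0 -3 0 -2 0 0; 0 -6 0 -4 0 0; 0 -10 -0.5 -6.2 0 0; 0 -14 -0.9 -8.7 0 0; 0 -20 -1.1 -12.5 0 0; 0 -20 -1.1 -12.5 0 0; 0 -20 -1.1 -12.5 0 0",
)

```text
time: 6.73
position: [0.5096, -0.1061, 0.1042]
tool_rot: [0.989, -0.15, -0.002, 0.001]
ft_force: [3.2, -5.2, -32.1]
grip_width: 0.022
grip_force: 40.0
```

```bash
python3 -c "
from h import *
o=robot.get_obs();print(o['ft_force']@bx,o['ft_force']@by,o['moment'],o['grip_width'])
tgt([.5107,-.1075,.1])"
```

```text
4.670407661134995 -4.000525680965127 [-1.41213496 -0.68362676 -0.10266693] 0.021985687326730938
[1.5 1.  4.2] [0.2 0.2 0.4]
```

Returning in tilted tool axes raised the pin about 4 mm. I'll lower it and repeat the rocking with whole out-and-back calls from upright.

Emit:
move_arm(
  series="1 0.5 2 0 0 0.4; 1.5 1 4 0 0 0.4; 1.5 1 4.2 0 0 0.4; 1.5 1 4.2 0 0 0.4",
)

```text
time: 7.07
position: [0.5111, -0.1076, 0.1038]
tool_rot: [0.988, -0.156, -0.0, -0.001]
ft_force: [0.9, 0.5, -9.5]
grip_width: 0.0215
grip_force: 40.0
```

Emit:
move_arm(
  series="0 7 0 4.2 0 0; 0 14 0.5 8.4 0 0; 0 21 1.1 12.8 0 0; 0 21 1.1 12.8 0 0; 0 21 1.1 12.8 0 0; 0 21 1.1 12.8 0 0",
)

```text
time: 7.57
position: [0.5046, -0.1279, 0.1034]
tool_rot: [0.982, -0.155, 0.017, -0.11]
ft_force: [-1.2, 2.9, -1.9]
grip_width: 0.0217
grip_force: 40.0
```

```bash
python3 -c "
from h import *
o=robot.get_obs();print(o['ft_force']@bx,o['ft_force']@by,o['ft_force'][2],o['moment'],o['grip_width'])
tgt([.5107,-.1075,.1])"
```

```text
-2.0130349136620023 2.4326984056153766 -1.8909149468703235 [0.39334025 0.35012952 0.06136995] 0.02172877434064624
[ -0.5 -20.    8. ] [-12.8   0.   -0.2]
```

Emit:
move_arm(
  series="0 -7 2.5 -4.2 0 0; 0 -14 5.5 -8.5 0 0; 0 -20 8 -12.8 0 0; 0 -20 8 -12.8 0 0; 0 -20 8 -12.8 0 0",
)

```text
time: 7.98
position: [0.5111, -0.1078, 0.1]
tool_rot: [0.988, -0.153, -0.0, 0.001]
ft_force: [-3.1, -2.5, -2.9]
grip_width: 0.0218
grip_force: 40.0
```

```bash
python3 -c "
from h import *
o=robot.get_obs();print(o['ft_force']@bx,o['ft_force']@by,o['ft_force'][2],o['moment'],o['grip_width'])
tgt([.5107,-.1075,.1])"
```

```text
-2.167927165953646 -3.300888429599892 -2.8708780617434186 [-0.59502766  0.86644831 -0.05173896] 0.02179021705908286
[-0.4 -0.2 -0. ] [0.1 0.  0.1]
```

Emit:
move_arm(
  series="0 7 0.7 4.2 0 0; 0 14 1.2 8.4 0 0; 0 21 1.8 12.8 0 0; 0 21 1.8 12.8 0 0; 0 21 1.8 12.8 0 0",
)

```text
time: 8.4
position: [0.5047, -0.1277, 0.0984]
tool_rot: [0.981, -0.156, 0.017, -0.112]
ft_force: [-0.1, 5.2, 1.6]
grip_width: 0.0219
grip_force: 40.0
```

```bash
python3 -c "
from h import *
o=robot.get_obs();print(o['ft_force']@bx,o['ft_force']@by,o['ft_force'][2],o['moment'],o['grip_width'])
tgt([.5107,-.1075,.1])"
```

```text
-1.661270713713712 4.928886592267194 1.6206713433712352 [0.91461355 0.20826524 0.09340308] 0.021888308835709892
[ -0.6 -20.9   3.2] [-13.    0.   -0.4]
```

Emit:
move_arm(
  series="0 -7 1 -4.2 0 0; 0 -14 2 -8.5 0 0; -0.6 -20.9 3.2 -13 0 -0.4; -0.6 -20.9 3.2 -13 0 -0.4; -0.6 -20.9 3.2 -13 0 -0.4",
)

```text
time: 8.82
position: [0.5109, -0.1077, 0.1]
tool_rot: [0.989, -0.15, 0.0, 0.003]
ft_force: [-3.5, -1.1, 0.6]
grip_width: 0.0218
grip_force: 40.0
```

Emit:
move_arm(
  series="0 -7 0.7 -4.2 0 0; 0 -14 1.2 -8.4 0 0; 0 -21 1.8 -12.8 0 0; 0 -21 1.8 -12.8 0 0; 0 -21 1.8 -12.8 0 0; 0 -14 1.2 -8.4 0 0; 0 -7 0.5 -4.2 0 0; 0 0 0 0 0 0",
)

```text
time: 9.48
position: [0.5109, -0.1082, 0.1]
tool_rot: [0.988, -0.152, 0.001, -0.0]
ft_force: [-2.7, 2.2, -3.1]
grip_width: 0.0217
grip_force: 39.9
```

Emit:
move_arm(
  series="0 0 0 0 0 0; 0 0 -2 0 0 0; 0 0 -4 0 0 0; 0 0 -6 0 0 0; 0 0 -7 0 0 0; 0 0 -7 0 0 0",
)

```text
time: 9.98
position: [0.5112, -0.1074, 0.1063]
tool_rot: [0.989, -0.151, 0.0, 0.002]
ft_force: [-1.7, -1.0, -3.1]
grip_width: 0.0218
grip_force: 40.0
```

```bash
python3 -c "
from h import *
o=robot.get_obs();print(o['ft_force']@bx,o['ft_force']@by,o['ft_force'][2],o['moment'],o['grip_width'])
tgt([.5107,-.1075,.1])"
```

```text
-1.2923230902396947 -1.4243620295545876 -3.095475871808311 [-0.08943942  0.54645905  0.04049232] 0.021752851721466612
[-0.4  0.2  6.3] [ 0.2 -0.   0.3]
```

The lift is free, with only the pin's weight on the wrist. I'll draw it up.

Emit:
move_arm(
  series="0 0 -4 0 0 0; 0 0 -8 0 0 0; 0 0 -12 0 0 0; 0 0 -16 0 0 0; 0 0 -16 0 0 0",
)

```text
time: 10.4
position: [0.5111, -0.1078, 0.1231]
tool_rot: [0.988, -0.152, 0.0, 0.002]
ft_force: [-2.3, 0.3, -2.9]
grip_width: 0.0217
grip_force: 40.0
```

Emit:
move_arm(
  series="0 0 -8 0 0 0; 0 0 -16 0 0 0; 0 0 -24 0 0 0; 0 0 -32 0 0 0; 0 0 -42 0 0 0; 0 0 -52 0 0 0; 0 0 -52 0 0 0; 0 0 -52 0 0 0",
)

```text
time: 11.07
position: [0.5118, -0.1082, 0.1753]
tool_rot: [0.988, -0.152, 0.002, 0.002]
ft_force: [-1.0, -0.1, -3.3]
grip_width: 0.0217
grip_force: 40.0
```

```bash
python3 -c "
from h import *
o=robot.get_obs();print(o['position'],o['ft_force'],o['moment'],o['grip_width'],o['grip_force'])
for n in ('side','top'):
    p=robot.camera(n);c=proj(p,[.511,-.108,.1])[0].astype(int);print(c)
    q=p['img'][max(c[1]-60,0):c[1]+50,c[0]-70:c[0]+70]
    cv2.imwrite('pics/%s3.png'%n,cv2.resize(q,None,fx=5,fy=5,interpolation=2)[...,::-1])
    print([(np.round(d['xyz'],3).tolist(),round(d['p'],2)) for d in robot.tip_of(p,'locating_pin')])
"
```

```text
[ 0.51176802 -0.10824124  0.17531162] [-0.96564939 -0.12981797 -3.29593313] [0.01132793 0.04154052 0.04098647] 0.021740180846148843 39.97282630763948
[240 179]
[([0.68, -0.196, 0.001], 0.62)]
[268 200]
[([0.681, -0.191, -0.0], 0.82)]
```

View pics/side3.png

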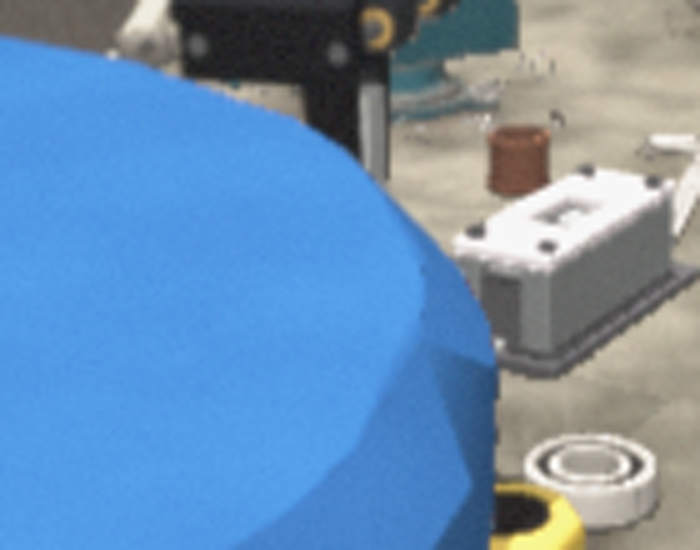

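View pics/top3.png

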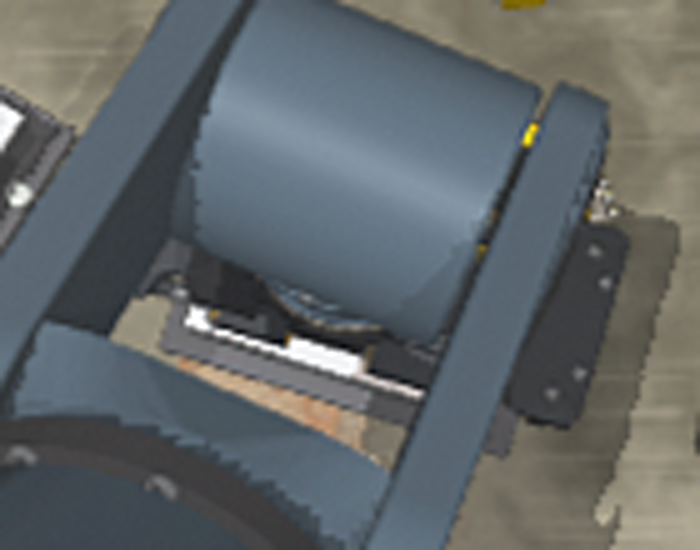

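The side crop shows the pin's light edge between the fingers at about (375,130), with its foot hidden by the foreground. In the top crop the arm covers the slot. The wrist shows only the pin's weight and almost no moment. By the lift, the foot should be about 16–21 mm above the cover, so I'm handing in.

Emit:
move_arm(
  series="0 0 0 0 0 0; 0 0 0 0 0 0; 0 0 0 0 0 0; 0 0 0 0 0 0; 0 0 0 0 0 0; 0 0 0 0 0 0",
)

```text
time: 11.77
position: [0.511, -0.1079, 0.1741]
tool_rot: [0.988, -0.152, 0.0, 0.002]
ft_force: [-0.2, 0.6, -4.4]
grip_width: 0.0216
grip_force: 40.0
```

```bash
python3 -c "
from rig import robot
print(robot.hand_in())"
```

```text
the job is handed in; nothing more can be done
None
```

I rocked the pin both ways and it came free; I handed in at about 12 s with it held still and upright over the slot, its foot about 2 cm above the cover by calculation (no camera could see it), and no verdict came back.

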